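Lock the sprung bayonet lid of a worktop water filter by its ball knob

TASK

Close the blue water-filter housing: pick up its white lid by the smooth red ball knob, set it on so that the two brass lugs drop through the gaps in the collar, press it down against the spring and turn it clockwise (seen from above) until it stops, then let go so that it springs up locked, level and with its red lines at the red marks on the collar. Press and turn only gently, never ramming the lid into the housing, and leave everything else on the worktop where it is.

Things in the scene. Friction and masses are not known exactly. Their poses are not given: they have to be found in the camera images.
- lid: White round lid, loose, flat on the worktop at first, 0.2 to 0.4 kg. Disc 96 mm across, 10 mm thick; two brass lugs at its own +x and -x, 16 mm wide, 6 mm thick (flush with the underside), reaching to 56 mm from the axis; a red line on top points to each. Half-turn symmetric. A 14 mm steel stem with a red ball rises from the middle. Origin: centre of the disc's underside, z up.
- ball (a point): Centre of the lid's polished, slippery red ball knob, 40 mm across (friction with fingers about 0.5), 42 mm above the lid's underside; 12 mm of bare stem below it. Gripped level with its centre, centred between the fingers, at about 40 N it carries pressing and turning; a weak, high or off-centre grip slips.
- housing: Blue round filter housing, bolted down, 134 mm across, foot 150 mm across, half-turn symmetric. Origin: centre of its foot on the worktop, z up. In its mouth stands a steel sleeve (bore 116 mm) with a brass bayonet collar, centred, but packed at an unmeasured height (up to 6 mm higher or lower than stated here) and angle (up to 6 degrees off either way): this must be felt or seen. All heights given are nominal.
- mouth (a point): Centre of the collar's mouth at its nominal rim height, 100 mm above the worktop. Collar: inner radius 51 mm, 8 mm thick. Two gaps for the lugs at the housing's +x and -x, 25 mm wide (4 mm play each side of a lug). Clockwise from a gap a lip hangs 4 mm below the collar to 42 degrees, then a pocket, then a solid stop for the lug at 60 degrees, where red marks lie. Anticlockwise is blocked.
- follower (a joint): Travel (m) of the white sprung disc (60 mm across) under the lid; 0 = up, top 10 mm below the rim; grows as pushed down. Spring 6.5 N plus 0.5 N per mm, damped; hard rubber stop at 10.5 mm (12 N), past 11.5 mm (over 20 N) it is overloaded. Lid dropped in the gaps: 0 mm. To turn under the lip: over 8 mm. Past 51 degrees the lug is in the pocket; let go, the lid rises till its lugs bear under the collar: 4 mm.
- cartridge: Bystander: spare white filter cartridge standing upright, 56 mm across, 120 mm tall. Origin at centre of underside.
- mug: Bystander: blue mug, 80 mm across, 90 mm tall. Origin at centre of underside.
- soap: Bystander: blue soap bottle, 60 mm across, 170 mm tall. Origin at centre of underside.
- bowl: Bystander: white bowl, 120 mm across, 50 mm tall. Origin at centre of underside.
- jar: Bystander: amber jar with a steel cap, 70 mm across, 100 mm tall. Origin at centre of underside.
- wrench: Bystander: steel wrench lying flat.
- screwdriver: Bystander: screwdriver lying flat.
- fittings_tray: Bystander: empty grey tray 70 x 110 mm, 20 mm tall. Origin at centre of underside.
Mind the look-alikes: they are no part of the job. Leave any pink or turquoise look-alike of the lid alone.

How it is judged:
By the outcome, as a careful person would: the job done as asked, in the order asked, and still so for the second after the job is handed in, with the robot touching nothing.
It also fails if it takes over 70 s, if anything falls off the work surface, if the arm or the gripper's body presses on something with over 40 N, if the wrist force passes 120 N, or if a joint passes its speed limit or range.

ROBOT

A 6-joint arm with a two-finger parallel gripper is mounted at the origin on the work surface. World frame = base frame: x ahead of the robot, y to its left, z up, the work surface at z = 0. Lengths are in m, angles in rad, forces in N, time in s.
With the tool pointing down it reaches from about 0.225 to 0.875 m from the base axis. Payload 3.4 kg.
Tool frame: the origin (TCP) lies at the very end of the fingers, on their centre line; the grasp point (between the pads) lies behind it (manip.tcp_to_grasp is the z of the grasp point in the tool frame, in m); z points along the fingers, y is the direction in which the jaws open and shut (so a half turn about z gives the same grasp; the last joint's range is limited). The gripper opens to 85 mm and grips with 20 to 120 N. Pads are 22 mm wide; open, the fingers measure 114 mm over their backs; the gripper's body (76 mm by 85 mm) begins 54 mm behind the grasp point. The pads swing forward as they close: fully open they stand 13 mm farther back than shut.
Start: joints at [-1.457, 0.276, 1.505, -0, 1.361, -0.121], TCP at [0.134, -0.559, 0.231] pointing down, gripper open.
Joint ranges: [-2.89, 2.89], [-0.75, 2.08], [0.22, 2.7], [-1.18, 4.32], [0.11, 2.71], [-2.7, 2.7]. Speed limits (rad/s): [2.57, 2.57, 3.14, 3.14, 3.14, 3.14].

INTERFACE

Orientations are given as a unit quaternion [w, x, y, z].
In Python, from rig import manip, eyes gives the robot as it stands.
- The arm moves only by the tool servo_tool, never from a script. Its argument "increments" is a list of rows, each an object with "slide": the shift along the tool's x, y, z in m, a list of three; "spin": the turn about the tool's z in degrees. A call has 1 to 8 rows; each row shifts and turns the commanded pose from where the row before left it, along the tool's axes as they then stand; what a row does not reach is not made up. A row lasts 1/10 s, in which the tool goes at most 50 mm and 8.59 degrees, less where a joint would pass 70% of its speed; a pose out of reach is approached as far as the arm can. A call is refused whole if a number of a shift passes 0.05 or a number of a turn 8.59, either way. A call with a gripper value outside its range is refused whole. "hand" is the opening, from 0 (shut) to 1 (fully open), set as the call begins (left out, the last holds). The fingers move at their own pace and stop on an object; "newtons" is the grip in N (left out, the last holds). Time passes only in rows, so rows that do not move let the fingers close. It gives the time, the measured TCP pose, the force and the opening at its end, in the units of the state.
- manip.get_state(): the state, without advancing time (a new reading comes with each control period).
- eyes.get_image(name): name is "side" or "top"; returns the picture (420x560x3 uint8, blue, green, red); there is no depth.
- eyes.calibration(name): a dict with "fx", "fy", "cx", "cy" (pixels), "rvec" (rotation vector, rad) and "tvec" (3), from world to camera coordinates, as OpenCV has them. Camera axes: x right, y down, z forward; pixel columns grow to the right and rows downward; lengths in m; the calibration is good to about 2 mm. A picture is of the moment at which its call begins. calibration takes no time and is no camera call.
- manip.sign_off(): hands the job in, once; it reports no verdict.
The state is a dict: "clock": time; "qpos": joint angles; "qd": joint speeds; "effort": joint torques, N m; "position": TCP position; "ee_rot": TCP orientation; "contact_force": force on the tool from outside, world axes, zero at the start; "moment": the same for the moment, N m; "width": finger opening in m.
Only numpy, scipy, OpenCV 4.12 (cv2) and the standard library are available. Lean on these libraries where they do the work, as an engineer would, in place of code of your own. Each camera call takes 0.05 s, during which the arm holds its last target.

## Working session

There is one attempt and no reset: what is moved stays moved. The work goes in short steps, Python scripts to look and compute and a tool call to move; the robot and the scene stay as the last step left them, time stands still between calls to the robot, and variables do not carry over. Pictures are saved under pics/ and viewed, and the job is handed in when it is done.

Besides the shell and the picture viewer there is one more tool, called as name(argument=value, ...) on one line, values as JSON. servo_tool: Moves the arm, as the interface text tells. Its arguments: {"type":"object","properties":{"increments":{"type":"array","items":{"type":"object","properties":{"slide":{"type":"array","items":{"type":"number"}},"spin":{"type":"number"}}}},"hand":{"type":"number"},"newtons":{"type":"number"}},"required":["increments"]}

```bash
ls; mkdir -p pics
cat > h.py <<'E'
import numpy as np, cv2
from rig import manip, eyes
def snap(n,f):
    im=eyes.get_image(n); cv2.imwrite('pics/'+f,im); return im
def cam(n):
    c=eyes.calibration(n); K=np.array([[c['fx'],0,c['cx']],[0,c['fy'],c['cy']],[0,0,1]]); R=cv2.Rodrigues(np.array(c['rvec'],float))[0]; t=np.array(c['tvec'],float).reshape(3); return K,R,t
def ray(n,u,v):
    K,R,t=cam(n); d=R.T@np.linalg.inv(K)@np.array([u,v,1.]); return -R.T@t,d
def onz(n,u,v,z):
    o,d=ray(n,u,v); return o+d*(z-o[2])/d[2]
def proj(n,p):
    K,R,t=cam(n); q=K@(R@np.array(p,float)+t); return q[:2]/q[2]
E
python3 - <<'E'
from h import *
print(manip.get_state(), manip.tcp_to_grasp)
for n in('top','side'):
    im=snap(n,n+'0.png'); K,R,t=cam(n); print(n,K[0,0],-R.T@t)
E
```

```text
pics
{'clock': 0.0, 'qpos': array([-1.45701489e+00,  2.76536704e-01,  1.50611768e+00, -1.08346293e-05,
        1.36069580e+00, -1.21026151e-01]), 'qd': array([ 0.00155238,  0.00075692,  0.00059154,  0.00132194, -0.00081955,
        0.0010901 ]), 'effort': array([-3.27268419e-03, -4.16782701e+01, -2.45808578e+01, -7.97353914e-04,
        1.08479595e-02,  1.31179172e-05]), 'position': array([ 0.1336934 , -0.55870148,  0.23047911]), 'ee_rot': array([-8.78780301e-04,  9.93115571e-01,  1.17135354e-01, -2.11395930e-06]), 'contact_force': array([-0.42106873, -0.17401206,  1.61171014]), 'moment': array([0.01896426, 0.01907   , 0.05814648]), 'width': 0.08544689384745364} -0.0187
top 397.02880067996114 [0.46280881 0.02355099 1.19690607]
side 455.6569286113961 [0.39511553 0.83659738 1.0106507 ]
```

View pics/top0.png

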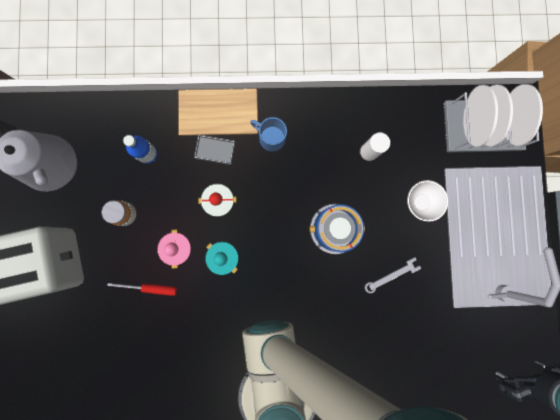

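View pics/side0.png

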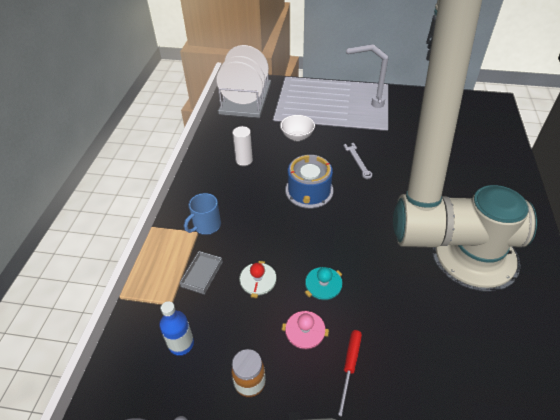

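The top view shows the white lid with its red ball at about (217,200). The look-alikes are pink (174,249) and turquoise (222,259). The blue housing is at (338,229). In the side view the lid is at (258,278) and the housing at (310,180). Only the white lid with the red ball fits the description. I'll confirm it in an enlarged crop.

Run:
```python
from h import *
a=cv2.imread('pics/top0.png'); b=cv2.imread('pics/side0.png')
f=lambda im,x,y,r:cv2.resize(im[y-r:y+r,x-r:x+r],(390,290*390//290),interpolation=cv2.INTER_CUBIC)[:290*390//290]
A=np.hstack([cv2.resize(a[170:230,187:247],(390,290+0)) ,cv2.resize(a[194:264,303:373],(390,290))])
A=np.hstack([cv2.resize(i,(290,290),interpolation=cv2.INTER_CUBIC) for i in (a[175:225,192:242],a[194:264,303:373])])
B=np.hstack([cv2.resize(i,(290,290),interpolation=cv2.INTER_CUBIC) for i in (b[250:310,228:288],b[150:210,280:340])])
cv2.imwrite('pics/crop0.png',np.vstack([A,B]))
for n,im,box in(('top',a,(187,247,170,230)),('side',b,(228,288,245,310))):
    x0,x1,y0,y1=box; s=im[y0:y1,x0:x1].astype(int); m=((s[...,2]>110)&(s[...,1]<60)&(s[...,0]<60)).astype(np.uint8)
    m=cv2.morphologyEx(m,cv2.MORPH_OPEN,np.ones((5,5),np.uint8)); 
    c=max(cv2.findContours(m,0,2)[0],key=cv2.contourArea); (u,v),r=cv2.minEnclosingCircle(c);u+=x0;v+=y0
    print(n,'ball',u,v,r,onz(n,u,v,.042))
    w=((s.min(2)>140)).astype(np.uint8); c=max(cv2.findContours(w,0,2)[0],key=cv2.contourArea); e=cv2.fitEllipse(cv2.convexHull(c)); print('disc',e, onz(n,e[0][0]+x0,e[0][1]+y0,.010))
    ye=((s[...,2]>130)&(s[...,1]>80)&(s[...,0]<90)).astype(np.uint8)
    k,l,st,ce=cv2.connectedComponentsWithStats(ye)
    for i in range(1,k):
        if st[i,4]>=4: print('lug',st[i,4],ce[i]+[x0,y0],onz(n,*(ce[i]+[x0,y0]),.006))
```

```text
top ball 215.29999923706055 198.29999923706055 5.420433521270752 [0.58182771 0.16785279 0.042     ]
disc ((29.403583526611328, 34.93684387207031), (20.385862350463867, 30.776704788208008), 91.97100067138672) [0.56510977 0.16886551 0.01      ]
lug 10 [234.5 199. ] [0.5819642  0.11489097 0.006     ]
lug 7 [199.14285714 200.85714286] [0.57905841 0.22071526 0.006     ]
side ball 256.5 270.0 6.946321964263916 [0.57989513 0.16811328 0.042     ]
disc ((29.55795669555664, 33.19599914550781), (31.65509796142578, 35.967716217041016), 81.22328186035156) [0.57815201 0.17144582 0.01      ]
lug 12 [261.         261.91666667] [0.57981305 0.11514398 0.006     ]
lug 17 [253.82352941 295.47058824] [0.5781628  0.22244602 0.006     ]
```

View pics/crop0.png

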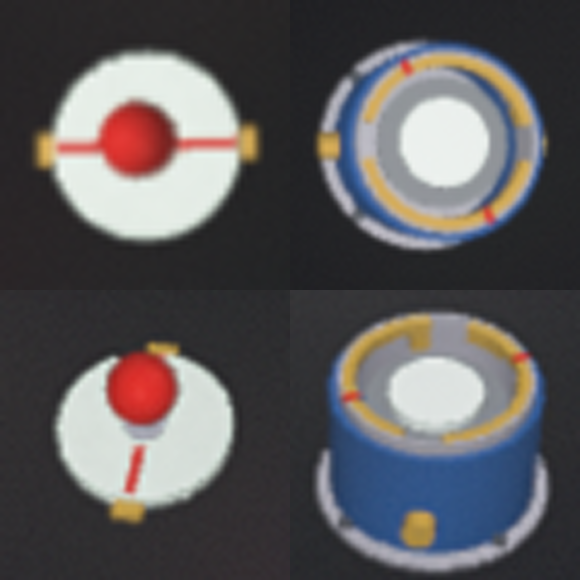

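The crop confirms the white lid with a red ball and two brass lugs, with the lug axis close to world y. The collar gaps point left and right in the top view, and red marks are visible on the collar. Next I measure the collar.

Run:
```python
from h import *
P={}
for n,(x0,x1,y0,y1) in(('top',(303,373,194,264)),('side',(280,340,145,210))):
    im=cv2.imread(f'pics/{n}0.png'); s=im[y0:y1,x0:x1].astype(int)
    B,G,Rr=s[...,0],s[...,1],s[...,2]
    red=((Rr>120)&(Rr-G>65)&(Rr-G>Rr*0.5)).astype(np.uint8)
    gold=((Rr>120)&(Rr-B>50)&(Rr-G<0.5*Rr)).astype(np.uint8)
    for nm,m in(('red',red),('gold',gold)):
        k,l,st,ce=cv2.connectedComponentsWithStats(m,connectivity=8)
        for i in range(1,k):
            if st[i,4]>=2: print(n,nm,st[i],ce[i]+[x0,y0]); 
    # blue ellipse etc
    big=cv2.resize(im[y0:y1,x0:x1],None,fx=9,fy=9,interpolation=cv2.INTER_NEAREST); cv2.imwrite(f'pics/col_{n}.png',big[:600])
    P[n]=(gold,red,x0,y0)
# polar for gold with given z, unknown centre: fit circle to gold world pts per z
for n in P:
    g,r,x0,y0=P[n]; v,u=np.nonzero(g)
    for z in(.094,.1,.106):
        w=np.array([onz(n,a+x0,b+y0,z)[:2] for a,b in zip(u,v)])
        h=cv2.convexHull(w.astype(np.float32)); (c,rad)=cv2.minEnclosingCircle(w.astype(np.float32)); print(n,z,c,rad)
```

```text
top red [27 15  2  3  5] [330.6 209.8]
top red [47 50  2  4  6] [350.5 245.5]
top gold [ 18  13  40  17 150] [341.85333333 213.86      ]
top gold [ 7 32  5  6 29] [311.93103448 228.5862069 ]
top gold [ 18  38  30  17 101] [333.03960396 242.85148515]
top gold [48 39 10 14 47] [355.85106383 239.19148936]
side red [46 18  3  2  4] [327.  163.5]
side red [11 26  3  2  4] [292.  171.5]
side gold [11 10 18 17 97] [299.2371134  160.75257732]
side gold [ 32  12  18  25 107] [322.6728972  167.85981308]
side gold [13 27 11  8 24] [297.45833333 176.20833333]
side gold [23 51  7  7 39] [306.28205128 199.05128205]
top 0.094 (0.4861935079097748, -0.17063546180725098) 0.07174850255250931
top 0.1 (0.48606637120246887, -0.16957905888557434) 0.07135873287916183
top 0.106 (0.4859391450881958, -0.1685226708650589) 0.07096893340349197
side 0.094 (0.4881812036037445, -0.1432294398546219) 0.10119574517011642
side 0.1 (0.4875720143318176, -0.1368159055709839) 0.10053399950265884
side 0.106 (0.48696285486221313, -0.13040238618850708) 0.09987227618694305
```

View pics/col_top.png

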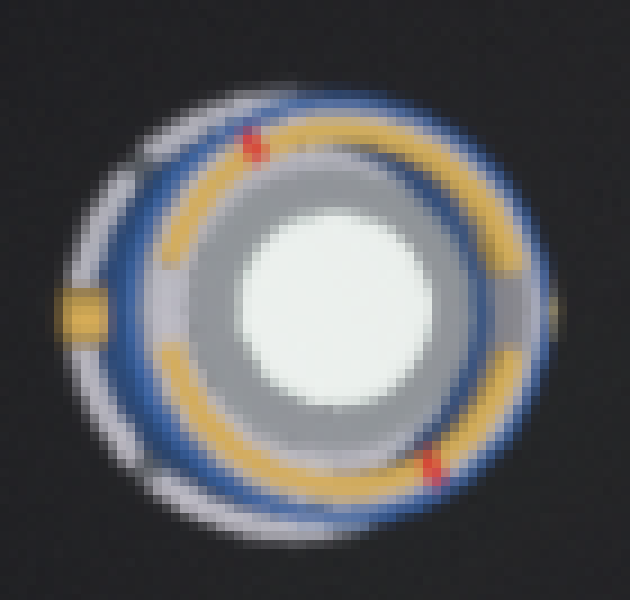

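View pics/col_side.png

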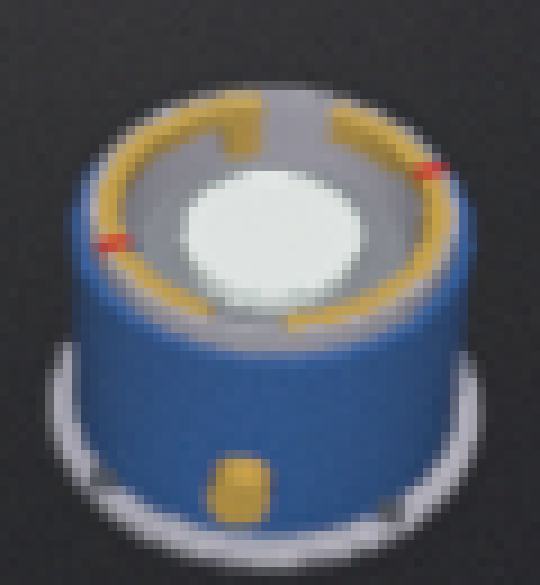

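Run:
```python
from h import *
def tri(a,b):
    M=[];q=[]
    (o1,d1),(o2,d2)=ray('top',*a),ray('side',*b); d1/=np.linalg.norm(d1);d2/=np.linalg.norm(d2)
    A=sum(np.eye(3)-np.outer(d,d) for d in(d1,d2)); r=sum((np.eye(3)-np.outer(d,d))@o for o,d in((o1,d1),(o2,d2)))
    p=np.linalg.solve(A,r); e=[np.linalg.norm(np.cross(d,p-o)) for o,d in((o1,d1),(o2,d2))]; return p,e
m=[tri((330.6,209.8),(292,171.5)),tri((350.5,245.5),(327,163.5))]
print(m); d=m[0][0]-m[1][0]; print('mid',(m[0][0]+m[1][0])/2,'ang',np.degrees(np.arctan2(d[1],d[0])),np.linalg.norm(d[:2])/2)
for n,l in(('top',((330.6,209.8),(350.5,245.5))),('side',((292,171.5),(327,163.5)))):
  for z in(.094,.1,.106):
    p=[onz(n,*x,z) for x in l]; d=p[0]-p[1]; print(n,z,(p[0]+p[1])/2,np.degrees(np.arctan2(d[1],d[0])),np.linalg.norm(d)/2)
g=[onz('top',321.6,227.5,.1),onz('top',359.4,228.06,.1)]; d=g[0]-g[1]; print('gap',np.degrees(np.arctan2(d[1],d[0])),sum(g)/2)
print('ball',tri((215.3,198.3),(256.5,270)))
# housing foot / outlet spigots: blue rim outline
from scipy.spatial.transform import Rotation as Ro
s=manip.get_state(); q=s['ee_rot']; Rm=Ro.from_quat([q[1],q[2],q[3],q[0]]).as_matrix(); print(Rm)
```

```text
[(array([ 0.53487612, -0.15875261,  0.09713819]), [np.float64(0.0009367972963660366), np.float64(0.0009367972963662574)]), (array([ 0.43487634, -0.21029521,  0.09625147]), [np.float64(0.0004079644123827607), np.float64(0.0004079644123827094)])]
mid [ 0.48487623 -0.18452391  0.09669483] ang 27.26780646118759 0.05625077034810168
top 0.094 [ 0.4856231  -0.18496725  0.094     ] 27.085665295289694 0.05660404831229868
top 0.1 [ 0.48549898 -0.18383287  0.1       ] 27.0856652952897 0.056296112486758115
top 0.106 [ 0.48537487 -0.1826985   0.106     ] 27.08566529528971 0.055988176661217554
side 0.094 [ 0.4844908  -0.18756405  0.094     ] 26.92729955228932 0.05599418202939087
side 0.1 [ 0.48390578 -0.18086033  0.1       ] 26.92729955228939 0.05562766827321617
side 0.106 [ 0.48332077 -0.17415662  0.106     ] 26.9272995522894 0.05526115451704147
gap 87.59085007920655 [ 0.48498258 -0.18382206  0.1       ]
ball (array([0.58093812, 0.16780051, 0.04151018]), [np.float64(0.0009405196707393978), np.float64(0.0009405196707391877)])
[[ 9.72570863e-01  2.32606715e-01 -1.78177044e-04]
 [ 2.32606704e-01 -9.72569612e-01  1.57167585e-03]
 [ 1.92292778e-04 -1.57001131e-03 -9.99998749e-01]]
```

servo_tool(hand=1, increments=[{"slide": [0.033, -0.033, 0]}, {"slide": [0.033, -0.033, 0]}, {"slide": [0.033, -0.033, 0]}, {"slide": [0.033, -0.033, 0]}, {"slide": [0.033, -0.033, 0]}, {"slide": [0.033, -0.033, 0]}, {"slide": [0.033, -0.033, 0]}, {"slide": [0.033, -0.033, 0]}])

```text
$.increments[0]: bad value
```

servo_tool(increments=[{"slide": [0.033, -0.033, 0]}, {"slide": [0.033, -0.033, 0]}, {"slide": [0.033, -0.033, 0]}, {"slide": [0.033, -0.033, 0]}, {"slide": [0.033, -0.033, 0]}, {"slide": [0.033, -0.033, 0]}, {"slide": [0.033, -0.033, 0]}, {"slide": [0.033, -0.033, 0]}])

```text
$.increments[0]: bad value
```

```bash
cat >> h.py <<'E'
from scipy.spatial.transform import Rotation as Ro
def st(goal=None):
    s=manip.get_state(); q=s['ee_rot']; R=Ro.from_quat([q[1],q[2],q[3],q[0]]).as_matrix()
    print('t',round(s['clock'],2),'pos',s['position'].round(4),'yaw',round(np.degrees(np.arctan2(R[1,0],R[0,0])),2),'zax',R[:,2].round(4),'F',s['contact_force'].round(2),'M',s['moment'].round(2),'w',round(s['width'],4),'q6',round(np.degrees(s['qpos'][5]),1),'tg',manip.tcp_to_grasp)
    if goal is not None: print('tool delta',(R.T@(np.array(goal)-s['position'])).round(4))
E
python3 -c "
from h import *
st([.5805,.168,.12])"
```

```text
t 0.1 pos [ 0.1337 -0.5588  0.2305] yaw 13.45 zax [-2.0e-04  1.6e-03 -1.0e+00] F [ 0.08  0.45 -0.73] M [-0.05 -0.02 -0.02] w 0.0854 q6 -6.9 tg -0.0187
tool delta [ 0.6036 -0.6027  0.1116]
```

servo_tool(hand=1, increments=[{"slide": [0.033, -0.033, 0], "spin": 0}, {"slide": [0.033, -0.033, 0], "spin": 0}, {"slide": [0.033, -0.033, 0], "spin": 0}, {"slide": [0.033, -0.033, 0], "spin": 0}, {"slide": [0.033, -0.033, 0], "spin": 0}, {"slide": [0.033, -0.033, 0], "spin": 0}, {"slide": [0.033, -0.033, 0], "spin": 0}, {"slide": [0.033, -0.033, 0], "spin": 0}])

```text
clock: 0.9
position: [0.3295, -0.2392, 0.2311]
ee_rot: [-0.0, 0.993, 0.117, 0.0]
contact_force: [0.7, -0.4, 0.1]
width: 0.0855
```

servo_tool(increments=[{"slide": [0.033, -0.033, 0], "spin": 0}, {"slide": [0.033, -0.033, 0], "spin": 0}, {"slide": [0.033, -0.033, 0], "spin": 0}, {"slide": [0.033, -0.033, 0], "spin": 0}, {"slide": [0.033, -0.033, 0], "spin": 0}, {"slide": [0.033, -0.033, 0], "spin": 0}, {"slide": [0.033, -0.033, 0], "spin": 0}, {"slide": [0.033, -0.033, 0], "spin": 0}])

```text
clock: 1.7
position: [0.5249, 0.079, 0.2309]
ee_rot: [0.0, 0.993, 0.117, -0.0]
contact_force: [0.5, -1.2, 0.4]
width: 0.0855
```

```bash
python3 -c "
from h import *
st([.5805,.168,.12])"
```

```text
t 1.7 pos [0.5249 0.079  0.2309] yaw 13.48 zax [-5.e-04 -4.e-04 -1.e+00] F [ 0.5  -1.17  0.41] M [-0.04 -0.02 -0.04] w 0.0855 q6 77.6 tg -0.0187
tool delta [ 0.0749 -0.0736  0.1109]
```

servo_tool(increments=[{"slide": [0.033, -0.033, 0.01], "spin": 0}, {"slide": [0.033, -0.033, 0.01], "spin": 0}, {"slide": [0.0096, -0.0087, 0.03], "spin": 0}, {"slide": [0, 0, 0.03], "spin": 0}, {"slide": [0, 0, 0.03], "spin": 0}, {"slide": [0, 0, 0], "spin": 0}, {"slide": [0, 0, 0], "spin": 0}])

```text
clock: 2.4
position: [0.5804, 0.1673, 0.1211]
ee_rot: [0.0, 0.993, 0.117, -0.001]
contact_force: [0.7, 0.0, 0.4]
width: 0.0852
```

```bash
python3 -c "
from h import *
st([.5805,.168,.0225])
im=snap('side','s1.png'); cv2.imwrite('pics/s1c.png',cv2.resize(im[200:320,190:330],None,fx=5,fy=5,interpolation=cv2.INTER_CUBIC))"
```

```text
t 2.4 pos [0.5804 0.1673 0.1211] yaw 13.45 zax [-1.3e-03 -3.0e-04 -1.0e+00] F [0.69 0.01 0.42] M [-0.01  0.02  0.02] w 0.0852 q6 86.0 tg -0.0187
tool delta [ 0.0004 -0.0007  0.0986]
```

View pics/s1c.png

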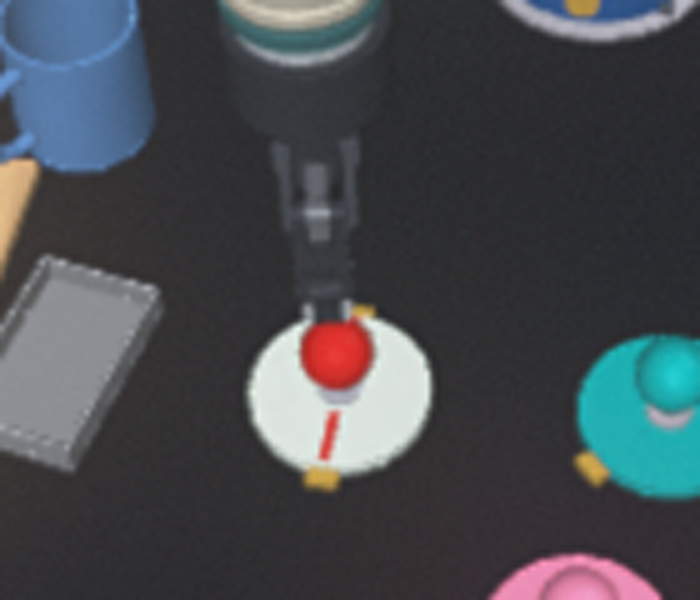

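The side view shows the gripper above the red ball at crop (337,353), with the jaws straddling it and the surroundings clear. I'll lower and grip.

servo_tool(increments=[{"slide": [0, 0, 0.025], "spin": 0}, {"slide": [0, 0, 0.025], "spin": 0}, {"slide": [0, 0, 0.02], "spin": 0}, {"slide": [0, 0, 0.015], "spin": 0}, {"slide": [0, 0, 0.01], "spin": 0}, {"slide": [0.0004, -0.0004, 0.0034], "spin": 0}, {"slide": [0, 0, 0], "spin": 0}, {"slide": [0, 0, 0], "spin": 0}])

```text
clock: 3.25
position: [0.5819, 0.1679, 0.0241]
ee_rot: [-0.0, 0.993, 0.117, 0.001]
contact_force: [0.2, -0.5, 0.4]
width: 0.0857
```

```bash
python3 -c "
from h import *
st([.5805,.168,.0225])
im=snap('side','s2.png'); cv2.imwrite('pics/s2c.png',cv2.resize(im[220:310,210:310],None,fx=6,fy=6,interpolation=cv2.INTER_CUBIC))"
```

```text
t 3.25 pos [0.5819 0.1679 0.0241] yaw 13.45 zax [ 2.3e-03  3.0e-04 -1.0e+00] F [ 0.24 -0.52  0.45] M [0.   0.03 0.04] w 0.0857 q6 86.1 tg -0.0187
tool delta [-0.0013 -0.0004  0.0016]
```

View pics/s2c.png

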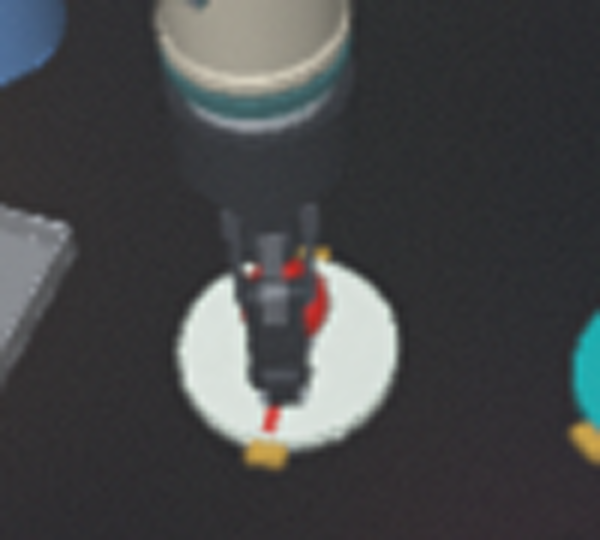

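Run:
```python
from h import *
p=np.array([.5819,.1679,.0241]); y=np.array([.2326,-.9726,0])
def c(q): return (proj('side',q)-[210,220])*6
for nm,q in(('ball',[.5805,.168,.042]),('tipouter',p-y*.057+[0,0,.013]),('tipinner',p-y*.0425+[0,0,.013]),('tip out +x',p-y*.05+[.0107,.0026,.013]),('tip -x',p-y*.05-[.0107,.0026,-.013])): print(nm,c(q))
im=cv2.imread('pics/s2.png').astype(int)[220:310,210:310]; m=(im[...,2]>110)&(im[...,1]<60)&(im[...,0]<60); v,u=np.nonzero(m); print(u.min(),u.max(),v.min(),v.max())
for d in(-.02,.02): print(c([.5805+d,.168,.042]))
```

```text
ball [277.67481473 299.6184363 ]
tipouter [280.50455701 417.20974579]
tipinner [279.11075418 388.12629988]
tip out +x [253.64692948 405.13233213]
tip -x [305.98382827 401.08509163]
48 53 43 55
[323.25132534 305.19010881]
[232.26410458 294.06703269]
```

servo_tool(increments=[{"slide": [-0.0015, 0, 0.001], "spin": 0}, {"slide": [0, 0, 0], "spin": 0}, {"slide": [0, 0, 0], "spin": 0}])

```text
clock: 3.6
position: [0.5794, 0.1675, 0.0221]
ee_rot: [0.0, 0.993, 0.117, 0.0]
contact_force: [1.0, -0.0, -1.2]
width: 0.0852
```

servo_tool(hand=0, newtons=42, increments=[{"slide": [0, 0, 0], "spin": 0}, {"slide": [0, 0, 0], "spin": 0}, {"slide": [0, 0, 0], "spin": 0}, {"slide": [0, 0, 0], "spin": 0}, {"slide": [0, 0, 0], "spin": 0}, {"slide": [0, 0, 0], "spin": 0}, {"slide": [0, 0, 0], "spin": 0}, {"slide": [0, 0, 0], "spin": 0}])

```text
clock: 4.4
position: [0.5796, 0.1674, 0.0221]
ee_rot: [0.0, 0.993, 0.117, 0.0]
contact_force: [-0.7, -0.8, 3.8]
width: 0.0379
```

```bash
python3 -c "
from h import *
st([.5805,.168,.0225])
im=snap('side','s3.png'); im2=snap('top','t3.png');cv2.imwrite('pics/s3c.png',np.hstack([cv2.resize(i,(400,360),interpolation=cv2.INTER_CUBIC) for i in(im[220:310,210:310],im2[150:240,170:270])]))"
```

```text
t 4.4 pos [0.5796 0.1674 0.0221] yaw 13.46 zax [ 4.e-04 -2.e-04 -1.e+00] F [-0.74 -0.79  3.85] M [-0.2   0.08 -0.05] w 0.0379 q6 86.1 tg -0.0187
tool delta [ 0.001  -0.0004 -0.0004]
```

View pics/s3c.png

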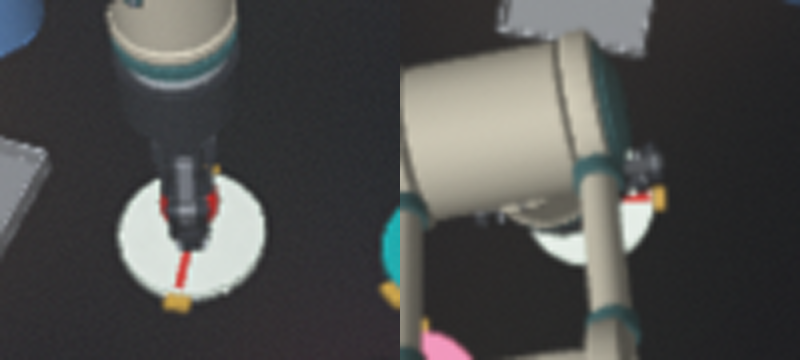

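servo_tool(increments=[{"slide": [0, 0, 0], "spin": 0}, {"slide": [0, 0, 0], "spin": 0}])

```text
clock: 4.7
position: [0.5796, 0.1674, 0.0221]
ee_rot: [0.0, 0.993, 0.117, 0.0]
contact_force: [-0.5, -0.6, 5.1]
width: 0.038
```

```bash
python3 -c "
from h import *
st()
im=cv2.imread('pics/s3.png');cv2.imwrite('pics/s3d.png',cv2.resize(im[245:300,230:285],None,fx=10,fy=10,interpolation=cv2.INTER_CUBIC))
for q in ([.5796,.1674,.0221],[.5796,.1674,.0408],[.58,.168,.042]): print((proj('side',q)-[230,245])*10)
y=np.array([.2326,-.9726,0])
for dz in (0,.0187,.037): print(dz,(proj('side',np.array([.5796,.1674,.0221+dz])-y*.024)-[230,245])*10)"
```

```text
t 4.7 pos [0.5796 0.1674 0.0221] yaw 13.46 zax [ 4.e-04 -2.e-04 -1.e+00] F [-0.5  -0.62  5.06] M [-0.17  0.12  0.07] w 0.038 q6 86.1 tg -0.0187
[270.713742  292.2311106]
[266.89910881 250.60286575]
[264.68700504 249.59580104]
0 [274.52572639 368.75023139]
0.0187 [270.70313114 327.44791471]
0.037 [266.87377746 286.07257456]
```

View pics/s3d.png

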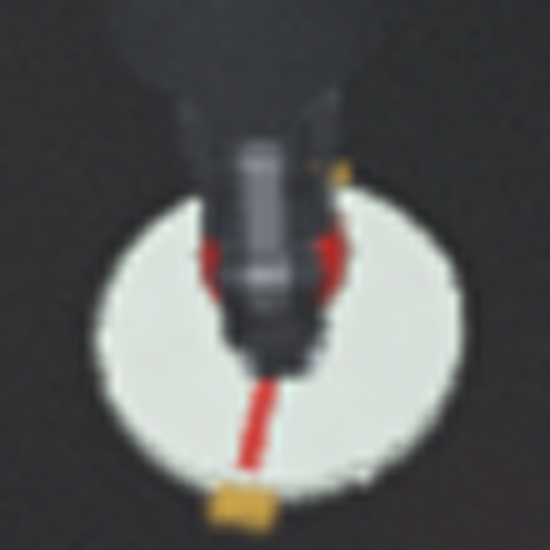

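The ball is centred between the pads: red shows on both sides at crop (205,260) and (335,260). I'll lift slightly and check.

servo_tool(increments=[{"slide": [0, 0, -0.005], "spin": 0}, {"slide": [0, 0, -0.015], "spin": 0}, {"slide": [0, 0, -0.02], "spin": 0}, {"slide": [0, 0, 0], "spin": 0}, {"slide": [0, 0, 0], "spin": 0}])

```text
clock: 5.2
position: [0.5791, 0.1675, 0.0613]
ee_rot: [-0.0, 0.993, 0.117, -0.0]
contact_force: [-1.0, 0.1, -3.5]
width: 0.0381
```

```bash
python3 -c "
from h import *
st()
im=snap('side','s4.png'); cv2.imwrite('pics/s4c.png',cv2.resize(im[210:310,210:310],None,fx=6,fy=6,interpolation=cv2.INTER_CUBIC))"
```

```text
t 5.2 pos [0.5791 0.1675 0.0613] yaw 13.45 zax [-6.e-04  0.e+00 -1.e+00] F [-0.97  0.15 -3.52] M [-0.03  0.    0.04] w 0.0381 q6 86.1 tg -0.0187
```

View pics/s4c.png

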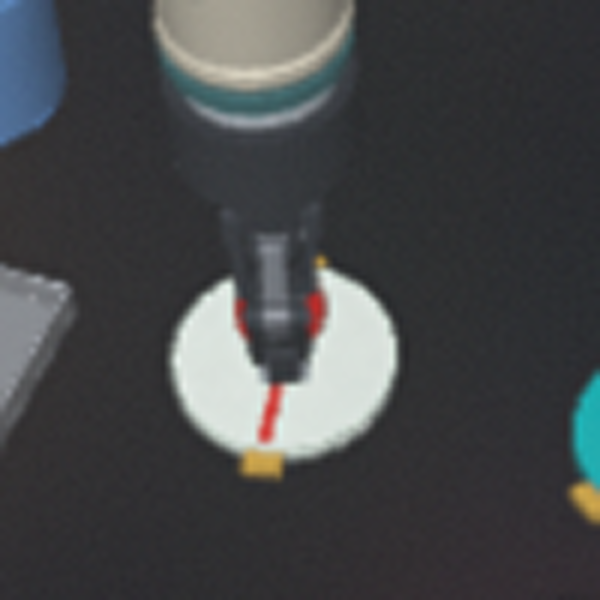

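The lid hangs level, with its front lug at crop (262,464). Force is −3.5 N, which fits the lid's weight. I'll carry it over the housing.

servo_tool(increments=[{"slide": [0, 0, -0.02], "spin": 0}, {"slide": [0, 0, -0.03], "spin": 0}, {"slide": [-0.006, 0.012, -0.03], "spin": 0}, {"slide": [-0.012, 0.022, -0.01], "spin": 0}, {"slide": [-0.018, 0.033, 0], "spin": 0}, {"slide": [-0.018, 0.033, 0], "spin": 0}, {"slide": [-0.018, 0.033, 0], "spin": 0}, {"slide": [-0.018, 0.033, 0], "spin": 0}])

```text
clock: 6.05
position: [0.529, -0.016, 0.1504]
ee_rot: [-0.0, 0.993, 0.117, -0.001]
contact_force: [0.3, -0.7, -3.2]
width: 0.038
```

servo_tool(increments=[{"slide": [-0.018, 0.033, 0], "spin": 0}, {"slide": [-0.018, 0.033, 0], "spin": 0}, {"slide": [-0.018, 0.033, 0], "spin": 0}, {"slide": [-0.0146, 0.0279, 0], "spin": 0}, {"slide": [-0.01, 0.018, 0], "spin": 0}, {"slide": [-0.005, 0.009, 0], "spin": 4}, {"slide": [0, 0, 0], "spin": 0}, {"slide": [0, 0, 0], "spin": 0}])

```text
clock: 6.85
position: [0.4844, -0.1834, 0.1509]
ee_rot: [-0.001, 0.997, 0.083, -0.001]
contact_force: [0.6, -0.3, -1.8]
width: 0.0383
```

```bash
python3 -c "
from h import *
st([.485,-.184,.15])
im=snap('side','s5.png');im2=snap('top','t5.png'); cv2.imwrite('pics/s5c.png',np.hstack([cv2.resize(i,(400,400),interpolation=cv2.INTER_CUBIC) for i in (im[115:215,260:360],im2[180:280,290:390])]))"
```

```text
t 6.85 pos [ 0.4844 -0.1834  0.1509] yaw 9.49 zax [-0.0017  0.0016 -1.    ] F [ 0.57 -0.29 -1.75] M [0.06 0.02 0.03] w 0.0383 q6 52.0 tg -0.0187
tool delta [0.0005 0.0006 0.0008]
```

View pics/s5c.png

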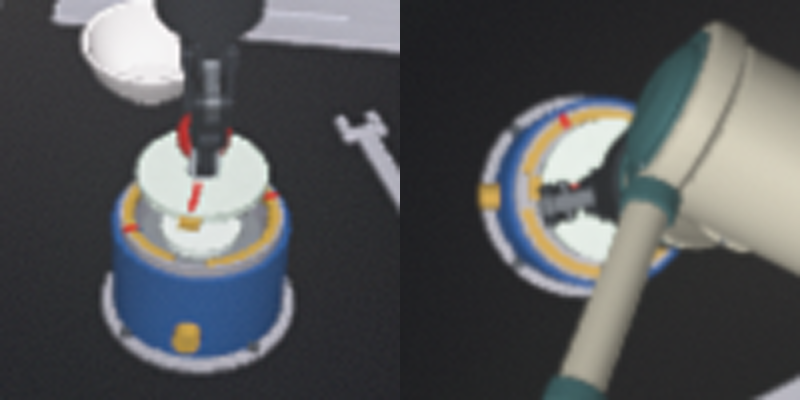

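The side view shows the lid above the mouth with its near lug at about crop (190,224). In the top view the lid overlies the collar. I'll check the lid's centre and angle numerically.

Run:
```python
from h import *
im=cv2.imread('pics/s5.png'); x0,y0=285,140
s=im[y0:180,x0:335].astype(int); w=(s.min(2)>150).astype(np.uint8)
k,l,sta,ce=cv2.connectedComponentsWithStats(w,connectivity=4); 
for i in range(1,k): 
    if sta[i,4]>20: print(sta[i],ce[i]+[x0,y0])
s=im[y0:180,x0:335].astype(int); g=((s[...,2]>120)&(s[...,2]-s[...,0]>50)&(s[...,2]-s[...,1]<.5*s[...,2])).astype(np.uint8)
k,l,sta,ce=cv2.connectedComponentsWithStats(g)
for i in range(1,k):
    if sta[i,4]>3: print('g',sta[i],ce[i]+[x0,y0])
z=.1289
for a in(83,87.2,91): 
    a=np.radians(a); print(proj('side',[.4844+.054*np.cos(a),-.1834+.054*np.sin(a),z+.003]),proj('side',[.4844+.045*np.cos(a),-.1834+.045*np.sin(a),z+.01]))
print('disc edges at z top', [proj('side',[.4844+dx,-.1834+dy,z+.01]) for dx,dy in((.048,0),(-.048,0),(0,.048))])
cv2.imwrite('pics/s5d.png',cv2.resize(im[140:185,285:340],None,fx=12,fy=12,interpolation=cv2.INTER_NEAREST))
```

```text
[  9   8  33  32 624] [309.88942308 163.20833333]
g [20 12  3  2  4] [306.25 152.5 ]
g [ 6 21  4 11 27] [292.2962963  166.03703704]
g [23 21  3  5  7] [308.85714286 162.42857143]
g [30 23 15 17 55] [324.81818182 172.65454545]
g [20 29  5  4 17] [307.05882353 170.23529412]
g [ 8 32 11  8 24] [297.45833333 176.20833333]
[305.48383829 170.69647508] [306.30634307 166.82918367]
[306.83977531 170.9086519 ] [307.43593635 167.00428206]
[308.08248243 171.04289658] [308.47099274 167.11502259]
disc edges at z top [array([293.7540137 , 155.38174207]), array([326.38645295, 158.44502834]), array([308.07409801, 167.78589945])]
```

View pics/s5d.png

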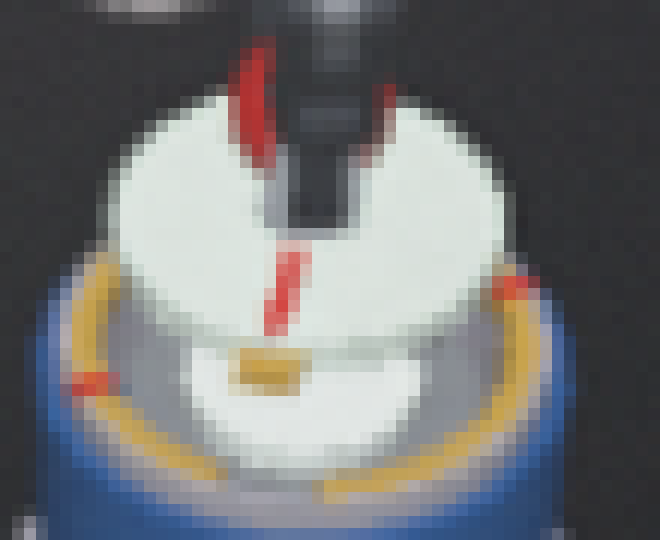

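servo_tool(increments=[{"slide": [0.0004, 0.001, 0.012], "spin": 0.5}, {"slide": [0, 0, 0.012], "spin": 0}, {"slide": [0, 0, 0.005], "spin": 0}, {"slide": [0, 0, 0], "spin": 0}, {"slide": [0, 0, 0], "spin": 0}])

```text
clock: 7.45
position: [0.4856, -0.1849, 0.1226]
ee_rot: [-0.0, 0.997, 0.078, -0.0]
contact_force: [0.2, 0.5, -2.4]
width: 0.0376
```

```bash
python3 -c "
from h import *
st([.485,-.1843,.109])
im=snap('side','s6.png'); cv2.imwrite('pics/s6c.png',cv2.resize(im[140:195,280:345],None,fx=10,fy=10,interpolation=cv2.INTER_CUBIC))"
```

```text
t 7.45 pos [ 0.4856 -0.1849  0.1226] yaw 8.97 zax [-4.e-04  1.e-04 -1.e+00] F [ 0.17  0.54 -2.38] M [-0.05 -0.02 -0.05] w 0.0376 q6 52.5 tg -0.0187
tool delta [-0.0005 -0.0006  0.0136]
```

View pics/s6c.png

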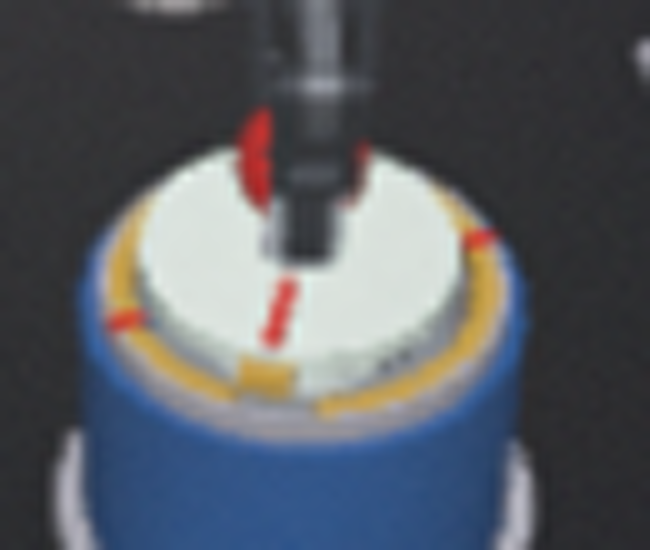

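The lug at crop (268,380) sits about 2 mm left of the gap's middle at (277,398), and the disc is slightly towards +x. I'll trim both and lower.

servo_tool(increments=[{"slide": [-0.001, -0.0004, 0], "spin": -1.5}, {"slide": [0, 0, 0.002], "spin": 0}, {"slide": [0, 0, 0.002], "spin": 0}, {"slide": [0, 0, 0], "spin": 0}])

```text
clock: 7.9
position: [0.4843, -0.1846, 0.1187]
ee_rot: [-0.0, 0.996, 0.091, -0.0]
contact_force: [-0.5, 0.1, -3.3]
width: 0.0378
```

servo_tool(increments=[{"slide": [0, 0, 0.001], "spin": 0}, {"slide": [0, 0, 0.001], "spin": 0}, {"slide": [0, 0, 0.001], "spin": 0}, {"slide": [0, 0, 0], "spin": 0}])

```text
clock: 8.3
position: [0.4844, -0.1847, 0.1157]
ee_rot: [-0.0, 0.996, 0.091, -0.0]
contact_force: [0.2, -0.1, -3.2]
width: 0.0379
```

```bash
python3 -c "
from h import *
st([.485,-.1843,.109])
im=snap('side','s7.png'); cv2.imwrite('pics/s7c.png',cv2.resize(im[140:195,280:345],None,fx=10,fy=10,interpolation=cv2.INTER_CUBIC))"
```

```text
t 8.3 pos [ 0.4844 -0.1847  0.1157] yaw 10.45 zax [-3.e-04  1.e-04 -1.e+00] F [ 0.19 -0.13 -3.21] M [-0.01 -0.01  0.03] w 0.0379 q6 51.0 tg -0.0187
tool delta [ 0.0006 -0.0003  0.0067]
```

View pics/s7c.png

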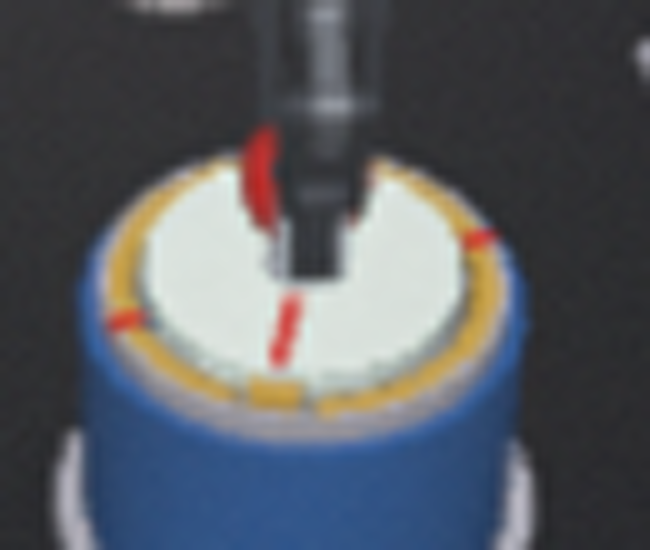

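The lug at (277,394) is centred in the gap (238 to 318) with no contact force. I'll lower in small steps until the follower is felt.

servo_tool(increments=[{"slide": [0, 0, 0.001], "spin": 0}, {"slide": [0, 0, 0.001], "spin": 0}, {"slide": [0, 0, 0.001], "spin": 0}, {"slide": [0, 0, 0.001], "spin": 0}, {"slide": [0, 0, 0], "spin": 0}])

```text
clock: 8.85
position: [0.4844, -0.1847, 0.1117]
ee_rot: [-0.0, 0.996, 0.091, -0.0]
contact_force: [0.5, -0.2, -3.5]
width: 0.0381
```

servo_tool(increments=[{"slide": [0, 0, 0.001], "spin": 0}, {"slide": [0, 0, 0], "spin": 0}, {"slide": [0, 0, 0], "spin": 0}])

```text
clock: 9.15
position: [0.4845, -0.1847, 0.1109]
ee_rot: [0.0, 0.996, 0.091, 0.0]
contact_force: [-0.2, -0.3, -3.2]
width: 0.0377
```

servo_tool(increments=[{"slide": [0, 0, 0.001], "spin": 0}, {"slide": [0, 0, 0], "spin": 0}, {"slide": [0, 0, 0], "spin": 0}])

```text
clock: 9.45
position: [0.4845, -0.1847, 0.1099]
ee_rot: [0.0, 0.996, 0.091, -0.0]
contact_force: [0.5, 0.2, -2.8]
width: 0.0377
```

servo_tool(increments=[{"slide": [0, 0, 0.001], "spin": 0}, {"slide": [0, 0, 0], "spin": 0}, {"slide": [0, 0, 0], "spin": 0}])

```text
clock: 9.75
position: [0.4845, -0.1847, 0.1089]
ee_rot: [0.0, 0.996, 0.091, -0.0]
contact_force: [-0.5, 1.0, -3.0]
width: 0.0381
```

servo_tool(increments=[{"slide": [0, 0, 0.001], "spin": 0}, {"slide": [0, 0, 0], "spin": 0}, {"slide": [0, 0, 0], "spin": 0}])

```text
clock: 10.05
position: [0.4846, -0.1848, 0.1085]
ee_rot: [0.0, 0.996, 0.091, 0.0]
contact_force: [-1.1, 1.1, 3.2]
width: 0.0378
```

servo_tool(increments=[{"slide": [0, 0, 0.001], "spin": 0}, {"slide": [0, 0, 0], "spin": 0}, {"slide": [0, 0, 0], "spin": 0}])

```text
clock: 10.35
position: [0.4847, -0.1848, 0.1071]
ee_rot: [0.0, 0.996, 0.091, 0.0]
contact_force: [-1.7, 1.4, 3.5]
width: 0.0376
```

The follower was met at TCP z ≈ 0.1086, where the force step was about the 6.5 N preload. That puts the rim at about 0.0966 m, matching the image estimate. Now I press to about 9.3 mm of travel.

servo_tool(increments=[{"slide": [0, 0, 0.001], "spin": 0}, {"slide": [0, 0, 0.001], "spin": 0}, {"slide": [0, 0, 0.001], "spin": 0}, {"slide": [0, 0, 0.001], "spin": 0}, {"slide": [0, 0, 0], "spin": 0}])

```text
clock: 10.85
position: [0.4847, -0.1848, 0.1031]
ee_rot: [0.0, 0.996, 0.091, 0.0]
contact_force: [-0.9, 0.7, 6.8]
width: 0.038
```

servo_tool(increments=[{"slide": [0, 0, 0.001], "spin": 0}, {"slide": [0, 0, 0.001], "spin": 0}, {"slide": [0, 0, 0.001], "spin": 0}, {"slide": [0, 0, 0], "spin": 0}, {"slide": [0, 0, 0], "spin": 0}])

```text
clock: 11.35
position: [0.4847, -0.1848, 0.1004]
ee_rot: [0.0, 0.996, 0.091, 0.0]
contact_force: [-3.6, 2.4, 6.3]
width: 0.0377
```

```bash
python3 -c "
from h import *
st([.485,-.1843,.0992])
im=snap('side','s8.png'); cv2.imwrite('pics/s8c.png',cv2.resize(im[140:195,280:345],None,fx=10,fy=10,interpolation=cv2.INTER_CUBIC))"
```

```text
t 11.35 pos [ 0.4847 -0.1848  0.1004] yaw 10.45 zax [ 5.e-04 -3.e-04 -1.e+00] F [-3.56  2.36  6.32] M [ 0.23  0.29 -0.02] w 0.0377 q6 51.0 tg -0.0187
tool delta [ 0.0004 -0.0004  0.0012]
```

View pics/s8c.png

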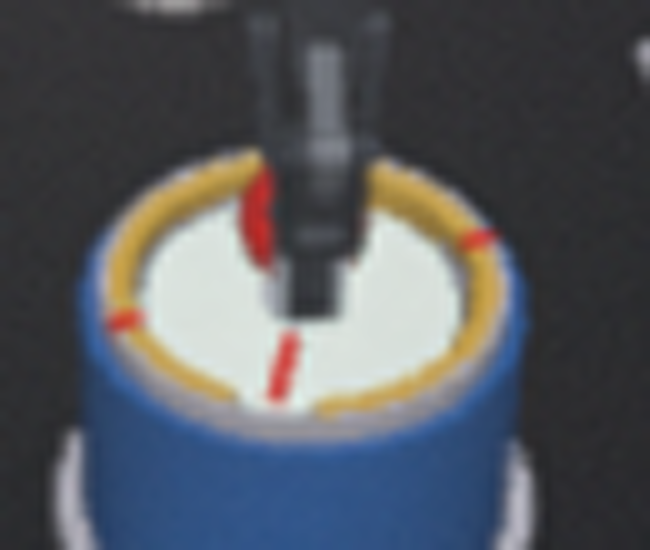

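The lid is down inside the collar, at about 8.2 mm of travel. There is a small side force (−3.6, 2.4), so I shift towards it and press the last millimetre.

servo_tool(increments=[{"slide": [-0.0006, -0.0005, 0], "spin": 0}, {"slide": [0, 0, 0], "spin": 0}, {"slide": [0, 0, 0.0007], "spin": 0}, {"slide": [0, 0, 0], "spin": 0}, {"slide": [0, 0, 0], "spin": 0}])

```text
clock: 11.9
position: [0.4847, -0.1848, 0.0999]
ee_rot: [0.001, 0.996, 0.091, 0.001]
contact_force: [-0.1, 2.0, 7.2]
width: 0.038
```

```bash
python3 -c "
from h import *
st([.485,-.1843,.0992])"
```

```text
t 11.9 pos [ 0.4847 -0.1848  0.0999] yaw 10.45 zax [ 0.002 -0.001 -1.   ] F [-0.14  2.    7.19] M [ 0.18  0.18 -0.  ] w 0.038 q6 51.0 tg -0.0187
tool delta [ 0.0004 -0.0004  0.0007]
```

servo_tool(increments=[{"slide": [0, -0.0003, 0.0005], "spin": 0}, {"slide": [0, 0, 0], "spin": 0}, {"slide": [0, 0, 0], "spin": 2}, {"slide": [0, 0, 0], "spin": 2}, {"slide": [0, 0, 0], "spin": 2}, {"slide": [0, 0, 0], "spin": 2}, {"slide": [0, 0, 0], "spin": 0}])

```text
clock: 12.6
position: [0.4851, -0.1849, 0.0996]
ee_rot: [0.001, 1.0, 0.021, 0.001]
contact_force: [0.3, -0.0, 8.0]
width: 0.0381
```

```bash
python3 -c "
from h import *
st([.485,-.1843,.0992])"
```

```text
t 12.6 pos [ 0.4851 -0.1849  0.0996] yaw 2.43 zax [ 0.003 -0.002 -1.   ] F [ 0.35 -0.02  7.98] M [0.04 0.06 0.03] w 0.0381 q6 59.0 tg -0.0187
tool delta [-0.0001 -0.0006  0.0004]
```

servo_tool(increments=[{"slide": [0, 0, 0], "spin": 2.5}, {"slide": [0, 0, 0], "spin": 2.5}, {"slide": [0, 0, 0], "spin": 2.5}, {"slide": [0, 0, 0], "spin": 2.5}, {"slide": [0, 0, 0], "spin": 0}])

```text
clock: 13.1
position: [0.4853, -0.1851, 0.0997]
ee_rot: [0.001, 0.998, -0.066, 0.002]
contact_force: [-0.2, -0.4, 7.4]
width: 0.0377
```

```bash
python3 -c "
from h import *
st([.485,-.1843,.0992])
im=snap('side','s9.png'); cv2.imwrite('pics/s9c.png',cv2.resize(im[140:195,280:345],None,fx=10,fy=10,interpolation=cv2.INTER_CUBIC))"
```

```text
t 13.1 pos [ 0.4853 -0.1851  0.0997] yaw -7.58 zax [ 0.0034 -0.0023 -1.    ] F [-0.22 -0.36  7.37] M [-0.04  0.03 -0.01] w 0.0377 q6 69.1 tg -0.0187
tool delta [-0.0004 -0.0007  0.0005]
```

View pics/s9c.png

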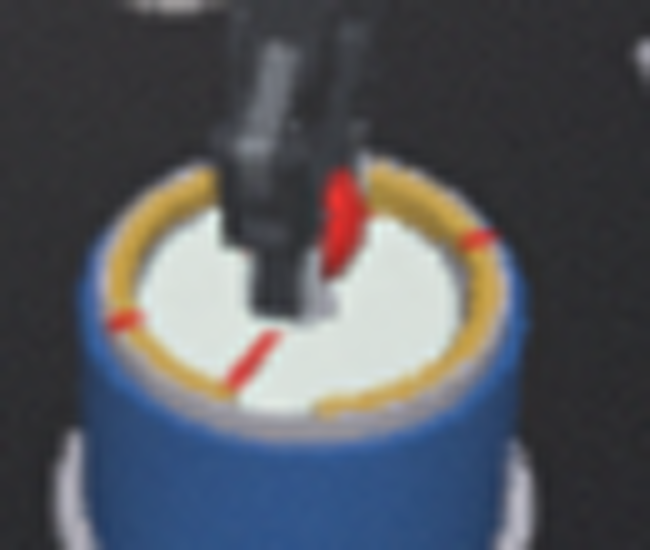

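The red line has moved clockwise past the gap edge, to crop (250,360), and the lug is under the lip. I continue.

servo_tool(increments=[{"slide": [0, 0, 0], "spin": 3}, {"slide": [0, 0, 0], "spin": 3}, {"slide": [0, 0, 0], "spin": 3}, {"slide": [0, 0, 0], "spin": 3}, {"slide": [0, 0, 0], "spin": 3}, {"slide": [0, 0, 0], "spin": 3}, {"slide": [0, 0, 0], "spin": 3}, {"slide": [0, 0, 0], "spin": 0}])

```text
clock: 13.95
position: [0.4854, -0.1852, 0.0997]
ee_rot: [0.001, 0.969, -0.247, 0.002]
contact_force: [-0.1, -0.9, 7.6]
width: 0.0378
```

```bash
python3 -c "
from h import *
st([.485,-.1843,.0992])"
```

```text
t 13.95 pos [ 0.4854 -0.1852  0.0997] yaw -28.58 zax [ 0.0037 -0.0026 -1.    ] F [-0.12 -0.93  7.59] M [-0.09  0.03 -0.05] w 0.0378 q6 90.1 tg -0.0187
tool delta [-0.0008 -0.0006  0.0005]
```

servo_tool(increments=[{"slide": [0, 0, 0], "spin": 3}, {"slide": [0, 0, 0], "spin": 3}, {"slide": [0, 0, 0], "spin": 3}, {"slide": [0, 0, 0], "spin": 2.5}, {"slide": [0, 0, 0], "spin": 2.5}, {"slide": [0, 0, 0], "spin": 0}])

```text
clock: 14.55
position: [0.4854, -0.1852, 0.0997]
ee_rot: [0.001, 0.932, -0.363, 0.002]
contact_force: [-0.9, 0.1, 7.5]
width: 0.038
```

```bash
python3 -c "
from h import *
st([.485,-.1843,.0992])
im=snap('side','s10.png'); cv2.imwrite('pics/s10c.png',cv2.resize(im[140:195,280:345],None,fx=10,fy=10,interpolation=cv2.INTER_CUBIC))"
```

```text
t 14.55 pos [ 0.4854 -0.1852  0.0997] yaw -42.57 zax [ 0.0036 -0.0026 -1.    ] F [-0.87  0.12  7.49] M [-0.1   0.08  0.04] w 0.038 q6 104.1 tg -0.0187
tool delta [-0.0009 -0.0004  0.0005]
```

View pics/s10c.png

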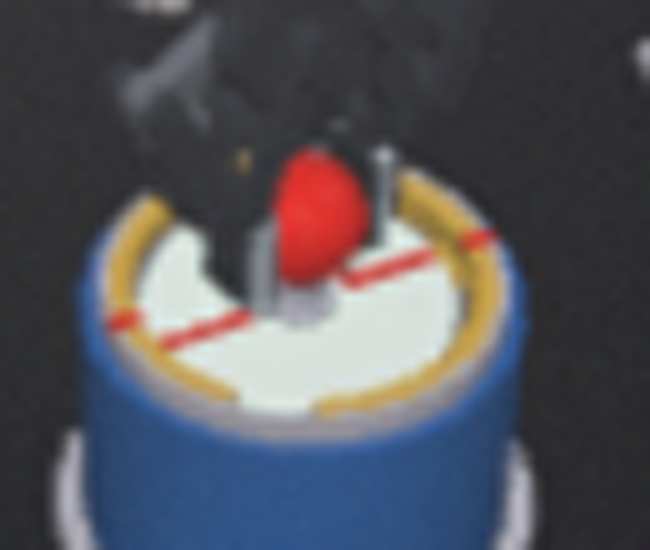

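Both red lines are now near the marks, with the left line ending at crop (165,343) and the mark at (125,320). I'll go slowly to the stop.

servo_tool(increments=[{"slide": [0, 0, 0], "spin": 1}, {"slide": [0, 0, 0], "spin": 1}, {"slide": [0, 0, 0], "spin": 1}, {"slide": [0, 0, 0], "spin": 1}, {"slide": [0, 0, 0], "spin": 0}])

```text
clock: 15.1
position: [0.4854, -0.1852, 0.0998]
ee_rot: [0.001, 0.919, -0.395, 0.002]
contact_force: [-0.5, -0.2, 7.0]
width: 0.0382
```

```bash
python3 -c "
from h import *
st()"
```

```text
t 15.1 pos [ 0.4854 -0.1852  0.0998] yaw -46.54 zax [ 0.0036 -0.0027 -1.    ] F [-0.47 -0.15  7.04] M [-0.11  0.07  0.07] w 0.0382 q6 108.0 tg -0.0187
```

servo_tool(increments=[{"slide": [0, 0, 0], "spin": 1}, {"slide": [0, 0, 0], "spin": 1}, {"slide": [0, 0, 0], "spin": 0}])

```text
clock: 15.4
position: [0.4853, -0.1849, 0.0997]
ee_rot: [0.0, 0.912, -0.411, 0.002]
contact_force: [-1.4, 0.1, 7.7]
width: 0.0379
```

```bash
python3 -c "
from h import *
st()"
```

```text
t 15.4 pos [ 0.4853 -0.1849  0.0997] yaw -48.5 zax [ 0.0033 -0.0022 -1.    ] F [-1.41  0.05  7.66] M [0.03 0.06 0.27] w 0.0379 q6 110.0 tg -0.0187
```

servo_tool(increments=[{"slide": [0, 0, 0], "spin": 1}, {"slide": [0, 0, 0], "spin": 1}, {"slide": [0, 0, 0], "spin": 0}])

```text
clock: 15.7
position: [0.4849, -0.1841, 0.0997]
ee_rot: [-0.0, 0.905, -0.426, 0.001]
contact_force: [-0.6, 3.4, 8.5]
width: 0.0381
```

```bash
python3 -c "
from h import *
st()
im=snap('side','s11.png'); cv2.imwrite('pics/s11c.png',cv2.resize(im[140:195,280:345],None,fx=10,fy=10,interpolation=cv2.INTER_CUBIC))"
```

```text
t 15.7 pos [ 0.4849 -0.1841  0.0997] yaw -50.42 zax [ 0.0025 -0.001  -1.    ] F [-0.64  3.42  8.49] M [0.45 0.02 0.83] w 0.0381 q6 111.9 tg -0.0187
```

View pics/s11c.png

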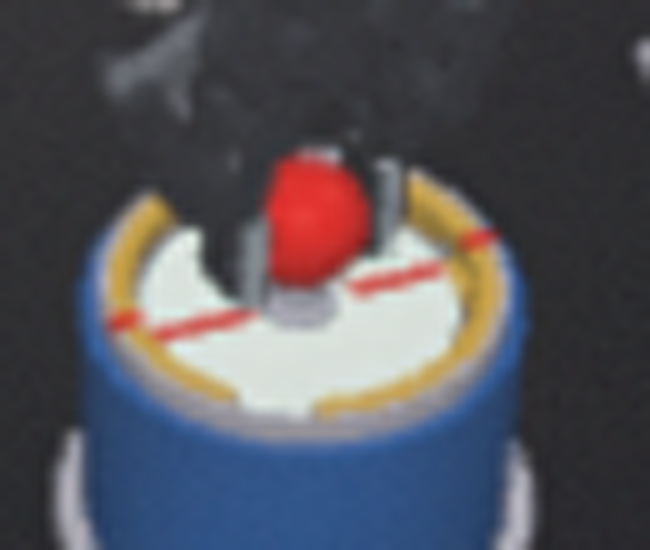

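The stop is felt: the moment rises to 0.83 N·m at 59–61° of turn, and the red lines meet the marks. I relax the twist and let the spring raise the lid while still guiding it.

servo_tool(increments=[{"slide": [0, 0, 0], "spin": -1}, {"slide": [0, 0, 0], "spin": 0}, {"slide": [0, 0, -0.001], "spin": 0}, {"slide": [0, 0, -0.001], "spin": 0}, {"slide": [0, 0, -0.001], "spin": 0}, {"slide": [0, 0, -0.001], "spin": 0}, {"slide": [0, 0, 0], "spin": 0}])

```text
clock: 16.45
position: [0.4847, -0.1841, 0.103]
ee_rot: [-0.0, 0.908, -0.419, 0.001]
contact_force: [3.5, 2.3, 2.6]
width: 0.0377
```

```bash
python3 -c "
from h import *
st()"
```

```text
t 16.45 pos [ 0.4847 -0.1841  0.103 ] yaw -49.56 zax [ 1.9e-03 -1.0e-04 -1.0e+00] F [3.45 2.32 2.62] M [ 0.44 -0.54  0.25] w 0.0377 q6 111.0 tg -0.0187
```

servo_tool(increments=[{"slide": [0, 0, -0.001], "spin": 0}, {"slide": [0, 0, 0], "spin": 0}, {"slide": [0, 0, 0], "spin": 0}])

```text
clock: 16.75
position: [0.4844, -0.1841, 0.1039]
ee_rot: [-0.0, 0.908, -0.419, 0.001]
contact_force: [5.4, 2.0, 2.5]
width: 0.0382
```

```bash
python3 -c "
from h import *
st()
im=snap('side','s12.png'); cv2.imwrite('pics/s12c.png',cv2.resize(im[140:195,280:345],None,fx=10,fy=10,interpolation=cv2.INTER_CUBIC))"
```

```text
t 16.75 pos [ 0.4844 -0.1841  0.1039] yaw -49.56 zax [ 1.4e-03 -3.0e-04 -1.0e+00] F [5.39 2.03 2.46] M [ 0.47 -0.76  0.26] w 0.0382 q6 111.0 tg -0.0187
```

View pics/s12c.png

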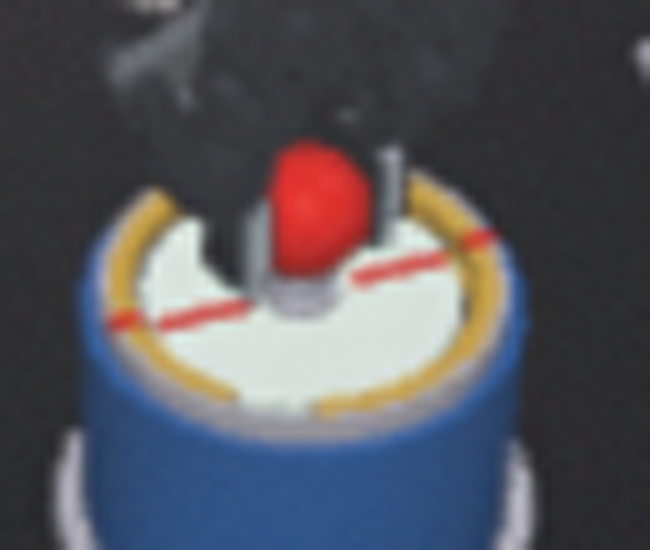

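Lines and marks agree. I relieve the small side force, then release.

servo_tool(increments=[{"slide": [0.0005, -0.0006, -0.0003], "spin": 0}, {"slide": [0, 0, 0], "spin": 0}, {"slide": [0, 0, 0], "spin": 0}])

```text
clock: 17.1
position: [0.4845, -0.1841, 0.104]
ee_rot: [0.0, 0.908, -0.419, -0.0]
contact_force: [2.2, 2.6, 3.3]
width: 0.0381
```

servo_tool(hand=1, newtons=20, increments=[{"slide": [0, 0, 0], "spin": 0}, {"slide": [0, 0, 0], "spin": 0}, {"slide": [0, 0, 0], "spin": 0}, {"slide": [0, 0, 0], "spin": 0}, {"slide": [0, 0, 0], "spin": 0}, {"slide": [0, 0, 0], "spin": 0}, {"slide": [0, 0, 0], "spin": 0}])

```text
clock: 17.8
position: [0.4845, -0.1841, 0.104]
ee_rot: [0.0, 0.908, -0.419, -0.0]
contact_force: [0.3, -0.4, 0.2]
width: 0.0852
```

```bash
python3 -c "
from h import *
st()
im=snap('side','s13.png'); cv2.imwrite('pics/s13c.png',cv2.resize(im[140:195,280:345],None,fx=10,fy=10,interpolation=cv2.INTER_CUBIC))"
```

```text
t 17.8 pos [ 0.4845 -0.1841  0.104 ] yaw -49.55 zax [-1.e-04 -1.e-04 -1.e+00] F [ 0.33 -0.4   0.16] M [ 0.07  0.03 -0.05] w 0.0852 q6 111.1 tg -0.0187
```

View pics/s13c.png

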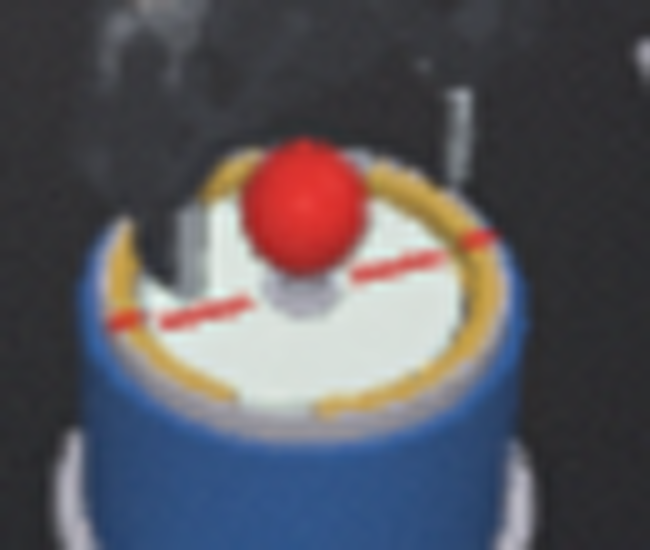

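The lid is released, with its red lines at (165,320) and (445,260) pointing at the marks. I'll retreat straight up and then aside for a clear look.

servo_tool(increments=[{"slide": [0, 0, -0.01], "spin": 0}, {"slide": [0, 0, -0.03], "spin": 0}, {"slide": [0, 0, -0.04], "spin": 0}, {"slide": [0, 0, -0.04], "spin": 0}, {"slide": [0, 0.04, 0], "spin": 0}, {"slide": [0, 0.04, 0], "spin": 0}, {"slide": [0, 0.04, 0], "spin": 0}, {"slide": [0, 0.04, 0], "spin": 0}])

```text
clock: 18.65
position: [0.3618, -0.2886, 0.225]
ee_rot: [0.0, 0.908, -0.419, 0.001]
contact_force: [0.8, -0.3, -0.5]
width: 0.0851
```

servo_tool(increments=[{"slide": [0, 0.03, 0], "spin": 0}, {"slide": [0, 0.03, 0], "spin": 0}, {"slide": [0, 0, 0], "spin": 0}, {"slide": [0, 0, 0], "spin": 0}])

```text
clock: 19.05
position: [0.317, -0.327, 0.2247]
ee_rot: [-0.0, 0.908, -0.42, 0.001]
contact_force: [0.4, -0.7, 0.3]
width: 0.0855
```

Run:
```python
from h import *
st()
im=snap('side','s14.png');im2=snap('top','t14.png')
cv2.imwrite('pics/s14c.png',np.hstack([cv2.resize(i,(400,400),interpolation=cv2.INTER_CUBIC) for i in (im[138:202,278:342],im2[194:264,303:373])]))
for n,i0,(x0,x1,y0,y1) in(('top',im2,(303,373,194,264)),('side',im,(280,340,145,190))):
    s=i0[y0:y1,x0:x1].astype(int); m=((s[...,2]>110)&(s[...,1]<70)&(s[...,0]<70)).astype(np.uint8)
    k,l,sta,ce=cv2.connectedComponentsWithStats(m)
    for i in range(1,k):
        if sta[i,4]>2: print(n,sta[i,4],(ce[i]+[x0,y0]).round(2),sta[i,:4])
b=proj('top',[.485,-.1843,.1246]); print('expected ball px locked',b,proj('side',[.485,-.1843,.1246]),'side if 4mm lower',proj('side',[.485,-.1843,.1206]))
```

```text
t 19.05 pos [ 0.317  -0.327   0.2247] yaw -49.65 zax [ 1.e-03 -3.e-04 -1.e+00] F [ 0.44 -0.69  0.28] M [-0.06 -0.03 -0.02] w 0.0855 q6 85.0 tg -0.0187
top 125 [342.42 227.32] [34 28 12 13]
side 118 [309.87 160.05] [24  9 12 13]
expected ball px locked [342.39713242 227.53841548] [309.68148252 160.40736336] side if 4mm lower [309.63798007 161.43696117]
```

View pics/s14c.png

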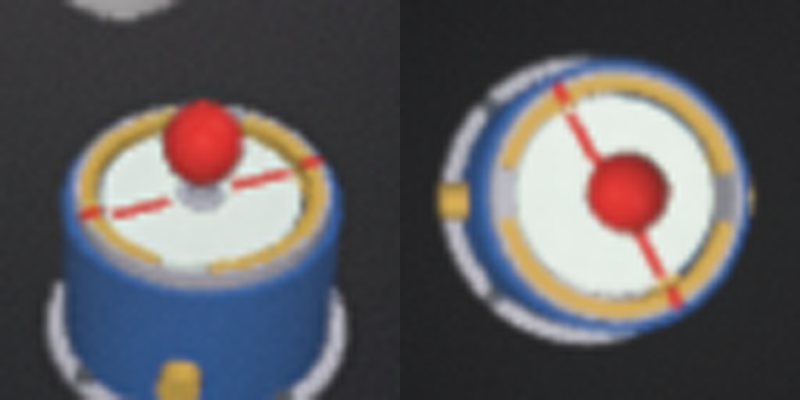

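View pics/t14.png

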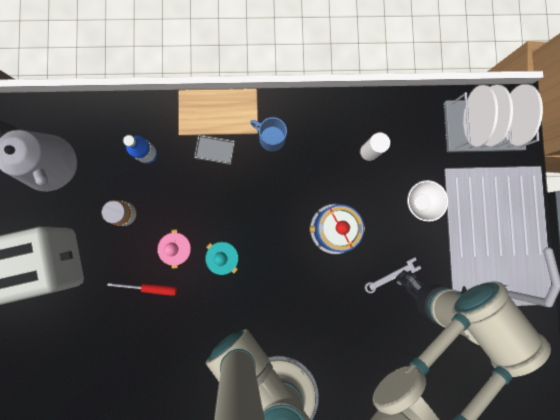

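From above, the red lines run straight into both collar marks, at crop (560,90) and (678,300). The ball is where a level, locked lid would put it: measured (342.4,227.3) and (309.9,160.1), expected (342.4,227.5) and (309.7,160.4). The other objects have not moved, so I hand in.

```bash
python3 -c "
from rig import manip
print(manip.sign_off())"
```

```text
the job is handed in; nothing more can be done
None
```

The lid is on and locked, and I handed the job in at about 19 s on the robot clock.

**What I did:** I gripped the white lid by its red ball at 42 N and lowered it through the collar gaps with no contact force. I felt the sprung disc at tool height 0.1086 m, which puts the rim about 3 mm lower than stated, and pressed it down about 9 mm with at most 8.5 N upward on the tool. I turned the lid clockwise about 60° to the stop, where the twist reached 0.83 N·m. I then backed off 1°, let it rise about 4 mm under guidance and released it.

**Last checks:**
- **Alignment:** in both views the red lines meet the red marks on the collar.
- **Height and level:** the ball is within half a pixel of where a locked, level lid would put it. At this picture scale that is only good to about 2 mm in height. Level was judged from that and by eye.
- **Surroundings:** the other objects look unmoved, and the gripper is clear of everything.

**Disagreements:**
- The finger opening read 38 mm on the 40 mm ball, but the grip never slipped.
- While the lid was rising, a side force of up to 5.4 N showed. It dropped to 2.2 N with a small correction and was gone after release.

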